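# Film which pole cap goes in next

### The arm

A 6-joint arm with a two-finger parallel gripper is mounted at the origin on the work surface. World frame = base frame: x ahead of the robot, y to its left, z up, the work surface at z = 0. Lengths are in m, angles in rad, forces in N, time in s.
With the tool pointing down it reaches from about 0.425 to 0.95 m from the base axis. Payload 3.5 kg.
Tool frame: the origin (TCP) lies between the finger pads, 19 mm behind the fingertips; this is the grasp point; x points along the fingers, y is the direction in which the jaws open and shut, and the axes are right-handed (so a half turn about x gives the same grasp; the last joint's range is limited). The gripper opens to 85 mm and grips with 20 to 120 N. Pads are 22 mm wide; open, the fingers measure 114 mm over their backs; the gripper's body (76 mm by 85 mm) begins 54 mm behind the grasp point. The pads swing forward as they close: fully open they stand 13 mm farther back than shut.
Start: joints at [0.994, 0.286, 1.577, -0, 1.279, -0.15], TCP at [0.279, 0.614, 0.25] pointing down, gripper open.
Joint ranges: [-2.77, 2.77], [-0.9, 2.22], [0.21, 2.48], [-1.53, 4.67], [0.24, 2.81], [-2.84, 2.84]. Speed limits (rad/s): [2.79, 2.79, 3.14, 3.14, 3.14, 3.14].

### API

Orientations are given as a unit quaternion [x, y, z, w].
In Python, from plant import readout, read_camera, sign_off gives the robot as it stands.
- The arm moves only by the tool drive_tool, never from a script. Its argument "steps" is a list of rows, each a list of 5 numbers: the shift along the tool's x, y, z in cm, then the turn about the tool's x in degrees, then the opening, from 0 (shut) to 1 (fully open). A call has 1 to 10 rows; each row shifts and turns the commanded pose from where the row before left it, along the tool's axes as they then stand; what a row does not reach is not made up. A row lasts 1/10 s, in which the tool goes at most 50 mm and 8.59 degrees, less where a joint would pass 70% of its speed; a pose out of reach is approached as far as the arm can. A call is refused whole if a number of a shift passes 5 or a number of a turn 8.59, either way. A call with a gripper value outside its range is refused whole. The fingers move at their own pace and stop on an object; "force" is the grip in N (left out, the last holds). Time passes only in rows, so rows that do not move let the fingers close. It gives the time, the measured TCP pose, the force and the opening at its end, in the units of the state.
- readout.get_state(): the state, without advancing time (a new reading comes with each control period).
- read_camera(name): name is "scene" or "top"; returns a dict with "frame" (420x560x3 uint8, red, green, blue), "vertical_fov" (degrees; the focal length in pixels is half the picture's height over the tangent of half this angle, whatever the lens; pixels are square), "cx", "cy" (the principal point, pixels), "eye" and "orientation" of the camera in the world. Camera axes: x right, y up, looking along -z (the intrinsics and any distortion apply to the point x, -y, -z); pixel columns grow to the right and rows downward; lengths in m; the calibration is good to about 2 mm. A picture is of the moment at which its call begins. There is no depth.
- sign_off(): hands the job in, once; it reports no verdict.
The state is a dict: "time": time; "qpos": joint angles; "dq": joint speeds; "joint_efforts": joint torques, N m; "eef_pos": TCP position; "tcp_rot": TCP orientation; "contact_force": force on the tool from outside, world axes, zero at the start; "wrist_torque": the same for the moment, N m; "opening": opening from 0.0 (shut) to 1.0 (fully open).
Only numpy, scipy, OpenCV 4.12 (cv2) and the standard library are available. Lean on these libraries where they do the work, as an engineer would, in place of code of your own. Each camera call takes 0.05 s, during which the arm holds its last target. There are 200 camera calls.

### The job

Start the bench camera's recording by pressing the larger button on the grey control box fully down and letting it go. Then show which pole cap goes into the magnet next: point at the tapered cap with the fingertips close above the middle of its top (one to four centimetres), not touching it, for at least two seconds; do not touch any cap, hover low over the other two caps, press the small button or disturb anything else. Finally press the larger button fully once more to stop the recording, and move clear of it.

Things in the scene. Friction and masses are not known exactly. Their poses are not given: they have to be found in the camera images.
- plate: Flat black rubber-faced inspection plate fixed to the bench, 90 x 240 x 10 mm; the three pole caps stand on it in a row along its long (own y) axis, 78 mm apart. Origin: centre of its underside, on the bench; z up.
- control_box: Grey camera control box fixed to the bench, 100 x 150 mm and 40 mm high, a black strip and two round grey buttons in black housings on its top. Origin: centre of its underside; z up. Larger button at own (8, 35) mm, small one at (8, -38) mm.
- tapered_cap: Tapered steel pole cap standing loose on the plate, wide end down: 44 mm diameter for the lowest 10 mm, then a cone narrowing to a 14 mm flat top; 40 mm high. Which place in the row it takes varies. Origin: centre of its underside.
- tapered_cap_top (a point): Centre of the tapered cap's flat top, 40 mm above its underside; z up.
- plain_cap: Plain straight cylindrical steel pole cap, 44 mm diameter, 40 mm high, loose on the plate. Origin: centre of its underside.
- plain_cap_top (a point): Centre of the plain cap's top; z up.
- stepped_cap: Stepped steel pole cap, loose on the plate: 44 mm diameter foot 16 mm high, then a straight 22 mm diameter nose; 40 mm high in all. Origin: centre of its underside.
- stepped_cap_top (a point): Centre of the stepped cap's top; z up.
- large_button (a joint): Travel of the larger button in m: 0 up, 0.006 fully down; sprung, about 5 N holds it fully down and it comes up when let go.
- large_button_top (a point): Centre of the larger button's top face (36 mm diameter); moves with the button, which is pressed straight down.
- small_button (a joint): Travel of the small button in m: 0 up, 0.006 fully down; to be left alone.
- small_button_top (a point): Centre of the small button's top face (18 mm diameter), 73 mm from the larger one.
- square_tube: Bystander: short piece of black square tube standing open end up, 80 x 80 mm, 55 mm high, beyond the work. Origin: centre of its underside.
- screwdriver: Bystander: screwdriver lying on the bench between the robot and the work. Origin: under its middle, handle towards own -x.
- positioner: Bystander: small black micropositioner with steel knobs, 70 x 100 mm, 60 mm high, beyond the work. Origin: centre of its underside.
There are look-alikes about, which are no part of the job. What is shaped like the control_box but orange or pink is not meant.

How it is judged:
By the outcome, as a careful person would: the job done as asked, in the order asked, and still so for the second after the job is handed in, with the robot touching nothing.
It also fails if it takes over 51 s, if anything falls off the work surface, if the arm or the gripper's body presses on something with over 40 N, if the wrist force passes 120 N, or if a joint passes its speed limit or range.

## Working session

There is one attempt and no reset: what is moved stays moved. The work goes in short steps, Python scripts to look and compute and a tool call to move; the robot and the scene stay as the last step left them, time stands still between calls to the robot, and variables do not carry over. Pictures are saved under pics/ and viewed, about 8 in all and at most 12, crops included, and the job is handed in when it is done.

Besides the shell and the picture viewer there is one more tool, called after "Emit:" as name(argument=value, ...), one argument or row to a line, values as JSON. drive_tool: Moves the arm, as the interface text tells. Its arguments: {"type":"object","properties":{"steps":{"type":"array","items":{"type":"array","items":{"type":"number"}}},"force":{"type":"number"}},"required":["steps"]}

```bash
mkdir -p pics; cat > h.py <<'E'
import numpy as np, cv2
from scipy.spatial.transform import Rotation as R
from plant import readout, read_camera
E
python3 - <<'E'
from h import *
for n in("scene","top"):
    c=read_camera(n); cv2.imwrite(f"pics/{n}1.png",c["frame"][:,:,::-1])
    print({k:v for k,v in c.items() if k!="frame"})
s=readout.get_state();print(s)
E
```

```text
{'vertical_fov': 44.655176797370636, 'cx': 281.2911015964133, 'cy': 216.17506634003757, 'eye': array([1.094365  , 0.82376653, 0.82714079]), 'orientation': array([0.1172056 , 0.41020098, 0.86575588, 0.26165771])}
{'vertical_fov': 46.659293994128035, 'cx': 278.72380679509735, 'cy': 208.38987877110296, 'eye': array([0.39190632, 0.03567783, 1.06094255]), 'orientation': array([ 0.06679205, -0.06464528, -0.69934113,  0.70871842])}
{'time': 0.1, 'qpos': array([ 9.94009825e-01,  2.87125001e-01,  1.57804042e+00, -1.16802923e-06,
        1.27860410e+00, -1.50016301e-01]), 'dq': array([-1.78870974e-04, -1.72636331e-03, -3.32146014e-03,  1.40481351e-05,
       -4.32528282e-04, -5.94508432e-04]), 'joint_efforts': array([-3.98511372e-05, -4.07303703e+01, -2.93697774e+01, -1.75381597e-04,
        3.44290842e-03,  1.10497373e-05]), 'eef_pos': array([0.27907995, 0.6139916 , 0.24874819]), 'tcp_rot': array([ 0.14902388,  0.69134217, -0.15046291,  0.69079577]), 'contact_force': array([-0.29660726, -0.29505391, -0.55264521]), 'wrist_torque': array([ 0.02590496, -0.02498459,  0.01480457]), 'opening': 1.0022848221981395}
```

View pics/scene1.png

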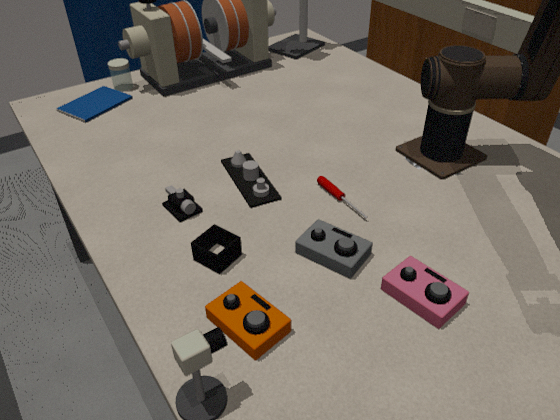

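View pics/top1.png

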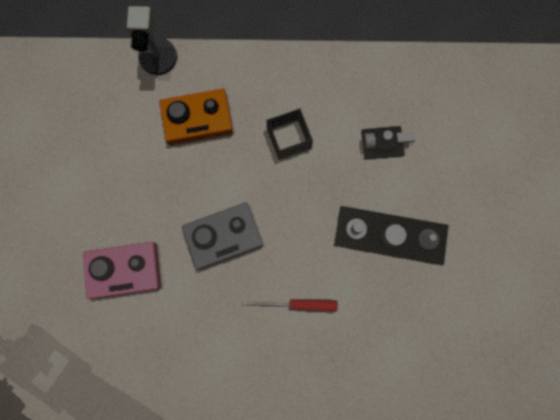

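The scene view has three boxes: grey (scene 334,247; top 222,237), orange (top 196,116) and pink (top 121,270). Only the grey one fits, and its larger button is at top (204,237). The caps are at top (357,229), (395,235) and (429,239). I'll enlarge both views to confirm.

```bash
cat >> h.py <<'E'
def ray(c,u,v):
    f=c["frame"].shape[0]/2/np.tan(np.radians(c["vertical_fov"]/2))
    d=R.from_quat(c["orientation"]).apply([(u-c["cx"])/f,-(v-c["cy"])/f,-1]); return c["eye"],d
def onz(c,u,v,z):
    e,d=ray(c,u,v); return e+d*(z-e[2])/d[2]
def proj(c,p):
    f=c["frame"].shape[0]/2/np.tan(np.radians(c["vertical_fov"]/2))
    q=R.from_quat(c["orientation"]).inv().apply(np.array(p)-c["eye"]); return c["cx"]-f*q[0]/q[2],c["cy"]+f*q[1]/q[2]
E
python3 - <<'E'
from h import *
t=read_camera("top");s=read_camera("scene")
z=lambda c,x,y,w,h,k:cv2.resize(c["frame"][y:y+h,x:x+w,::-1],(w*k,h*k),interpolation=cv2.INTER_CUBIC)
a=np.clip(z(t,330,200,125,70,6)*1.6,0,255).astype('uint8')[:, :750]
b=z(s,210,140,75,70,4); c=z(s,290,215,90,60,4);d=np.clip(z(t,180,200,85,70,4)[:, :]*1.6,0,255)
im=np.zeros((600,780,3),'uint8'); im[0:420,0:750]=a
im[420:600,0:300]=b[20:200]; im[420:600,300:560]=np.clip(c[20:200,60:320]*1.,0,255); im[420:600,560:780]=d[60:240,40:260]
cv2.imwrite("pics/crop1.png",im)
print("btn top",onz(t,204,237,.05)," scene",onz(s,346,245,.05))
print("small",onz(t,237,225,.05),onz(s,319,233,.05))
for u in((357,229),(395,235),(429,239)):print("cap top",onz(t,*u,.05))
for u in((261,184),(251,165),(239,153)):print("cap scene",onz(s,*u,.05))
E
```

```text
btn top [0.51937313 0.19540589 0.05      ]  scene [0.52006868 0.19638744 0.05      ]
small [0.54563687 0.12717019 0.05      ] [0.54577657 0.13011396 0.05      ]
cap top [ 0.5404875  -0.12454213  0.05      ]
cap top [ 0.52887272 -0.20373698  0.05      ]
cap top [ 0.52140069 -0.27439421  0.05      ]
cap scene [ 0.55563359 -0.10812044  0.05      ]
cap scene [ 0.53202357 -0.19858093  0.05      ]
cap scene [ 0.52904544 -0.26975774  0.05      ]
```

View pics/crop1.png

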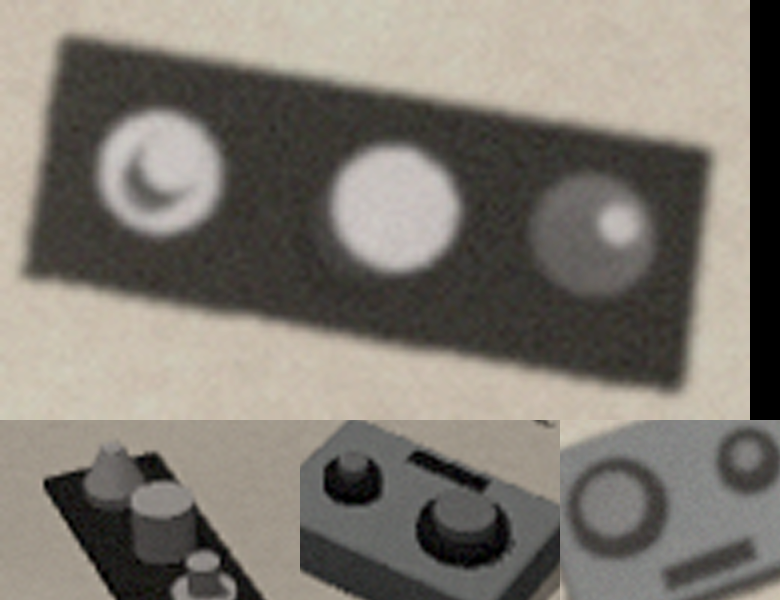

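The crop confirms it. In the top view the stepped cap is on the left, the plain one in the middle and the tapered one on the right, with its small bright flat at about (433,237), scene (238,151). The grey box's large button is at top (203,236), scene (346,242). Next I'll triangulate these.

```bash
python3 - <<'E'
from h import *
t=read_camera("top");s=read_camera("scene")
def tri(a,b):
    e1,d1=ray(t,*a);e2,d2=ray(s,*b)
    k=np.linalg.lstsq(np.c_[d1,-d2],e2-e1,rcond=None)[0]
    p,q=e1+k[0]*d1,e2+k[1]*d2; return (p+q)/2,np.linalg.norm(p-q)
print("button",tri((203,235.7),(346,242.3)))
print("small",tri(((750-560+40)/4+180-.4,(463-420+60)/4+200-.4),((353-300+60)/4+290-.4,(464-420+20)/4+215-.4)))
B=onz(t,203,235.7,.06);print("btn@.06",B)
print("taper",tri((433,237),(237.7,150.8)),onz(t,433,237,.05))
m=onz(t,330+395/6-.4,200+208/6-.4,.05);print("plain",m)
st=readout.get_state();Rm=R.from_quat(st["tcp_rot"]);print(Rm.as_matrix().round(3), st["eef_pos"])
E
```

```text
button (array([0.52090054, 0.19631688, 0.05853756]), np.float64(0.00021614805877012122))
small (array([0.54502465, 0.12599432, 0.05381544]), np.float64(0.0018483485369931952))
btn@.06 [0.52079256 0.19601031 0.06      ]
taper (array([ 0.52578119, -0.2831532 ,  0.0491542 ]), np.float64(0.00011456691583291824)) [ 0.52571471 -0.28292554  0.05      ]
plain [ 0.53042984 -0.20468995  0.05      ]
[[-0.     0.414  0.91 ]
 [-0.001  0.91  -0.414]
 [-1.    -0.001 -0.   ]] [0.27928234 0.61426986 0.24953454]
```

Emit:
drive_tool(
  steps=[
    [0,-2.8,3.9,0,0],
    [0,-2.8,3.9,0,0],
    [1,-2.8,3.9,0,0],
    [1,-2.8,3.9,0,0],
    [1,-2.8,3.9,0,0],
    [1,-2.8,3.9,0,0],
    [1,-2.8,3.9,0,0],
    [1,-2.8,3.9,0,0],
    [1,-2.8,3.9,0,0],
    [1,-2.8,3.9,0,0],
  ],
)

```text
time: 1.3
eef_pos: [0.5192, 0.1963, 0.17]
tcp_rot: [0.15, 0.691, -0.15, 0.691]
contact_force: [1.2, 1.6, -0.4]
opening: -0.001
```

Emit:
drive_tool(
  steps=[
    [0,0,0,0,0],
    [0,0,0,0,0],
    [0,0,0,0,0],
  ],
)

```text
time: 1.6
eef_pos: [0.5182, 0.1989, 0.1703]
tcp_rot: [0.15, 0.691, -0.149, 0.691]
contact_force: [-0.2, 0.5, -0.5]
opening: 0.004
```

```bash
cat >> h.py <<'E'
def go(p):
    s=readout.get_state();print("t",s["time"],"pos",s["eef_pos"],"F",s["contact_force"],"open",s["opening"])
    print("tool shift cm",100*R.from_quat(s["tcp_rot"]).inv().apply(np.array(p)-s["eef_pos"]))
E
python3 - <<'E'
from h import *
go([.5209,.1962,.0585+.019])
c=read_camera("scene");cv2.imwrite("pics/s2.png",cv2.resize(c["frame"][150:290,250:430,::-1],None,fx=4,fy=4,interpolation=cv2.INTER_CUBIC))
E
```

```text
t 1.6 pos [0.51821879 0.1988707  0.1702842 ] F [-0.19335423  0.49569474 -0.52186436] open 0.003861250852910634
tool shift cm [ 9.27834676 -0.13636085  0.35493119]
```

View pics/s2.png

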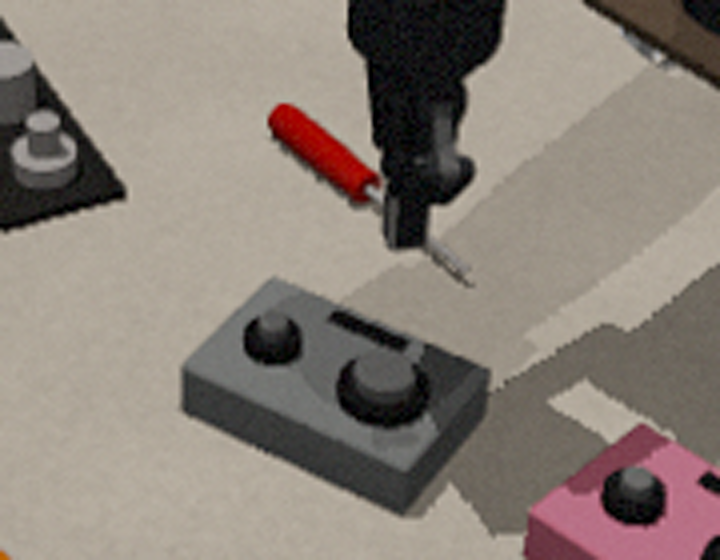

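The fingers are shut and hang about 9 cm above the large button; nothing has been disturbed. I'll descend to just above it and then press slowly.

Emit:
drive_tool(
  steps=[
    [2,-0.1,0.3,0,0],
    [2,0,0,0,0],
    [2,0,0,0,0],
    [2,0,0,0,0],
    [0.5,0,0,0,0],
    [0,0,0,0,0],
    [0,0,0,0,0],
  ],
)

```text
time: 2.35
eef_pos: [0.5213, 0.1968, 0.0862]
tcp_rot: [0.15, 0.691, -0.149, 0.692]
contact_force: [0.2, 0.5, 0.5]
opening: -0.003
```

Emit:
drive_tool(
  steps=[
    [0.4,0,0,0,0],
    [0.4,0,0,0,0],
    [0.3,0,0,0,0],
    [0,0,0,0,0],
  ],
)

```text
time: 2.75
eef_pos: [0.5219, 0.1963, 0.075]
tcp_rot: [0.15, 0.69, -0.149, 0.692]
contact_force: [0.2, 1.7, 5.4]
opening: 0.003
```

Emit:
drive_tool(
  steps=[
    [0.2,0,0,0,0],
    [0.1,0,0,0,0],
    [0,0,0,0,0],
  ],
)

```text
time: 3.05
eef_pos: [0.5221, 0.1964, 0.0745]
tcp_rot: [0.15, 0.691, -0.149, 0.691]
contact_force: [-5.8, 0.7, 17.1]
opening: -0.002
```

```bash
python3 - <<'E'
from h import *
c=read_camera("scene");cv2.imwrite("pics/s3.png",cv2.resize(c["frame"][190:280,285:385,::-1],None,fx=6,fy=6,interpolation=cv2.INTER_CUBIC))
E
```

```text
(no output)
```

View pics/s3.png

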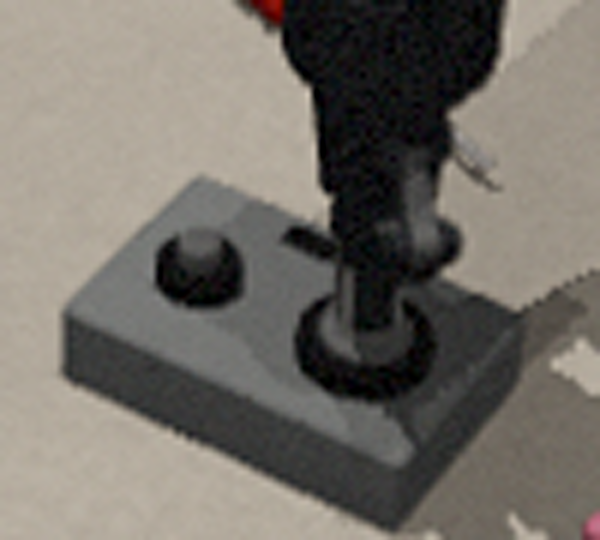

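Emit:
drive_tool(
  steps=[
    [-0.4,0,0,0,0],
    [-0.1,0,0,0,0],
    [0,0,0,0,0],
  ],
)

```text
time: 3.4
eef_pos: [0.5217, 0.1961, 0.0767]
tcp_rot: [0.15, 0.69, -0.149, 0.692]
contact_force: [1.7, 1.3, 4.2]
opening: 0.001
```

Emit:
drive_tool(
  steps=[
    [-0.3,0,0,0,0],
    [0,0,0,0,0],
  ],
)

```text
time: 3.6
eef_pos: [0.5209, 0.1958, 0.079]
tcp_rot: [0.15, 0.691, -0.15, 0.691]
contact_force: [1.4, 1.0, 2.0]
opening: 0.0
```

Emit:
drive_tool(
  steps=[
    [-0.5,0,0,0,0],
    [-0.5,0,0,0,0],
    [0,0,0,0,0],
  ],
)

```text
time: 3.9
eef_pos: [0.5204, 0.1958, 0.0891]
tcp_rot: [0.15, 0.691, -0.15, 0.691]
contact_force: [0.5, -0.3, 1.4]
opening: 0.002
```

The picture shows the fingertips on the large button, with the button sunk into its housing. The force rose stiffly to 17 N at the stop and eased off like a spring on lifting, so this was a full press. Next I'll travel high to the tapered cap.

Emit:
drive_tool(
  steps=[
    [-3,0,0,0,0],
    [-4,0,0,0,0],
    [-4,0,0,0,0],
    [0,0,0,0,0],
  ],
)

```text
time: 4.3
eef_pos: [0.5241, 0.1966, 0.2058]
tcp_rot: [0.151, 0.687, -0.148, 0.695]
contact_force: [1.4, -0.8, 0.1]
opening: -0.003
```

Emit:
drive_tool(
  steps=[
    [0,-4.3,2,0,0],
    [0,-4.3,2,0,0],
    [0,-4.3,2,0,0],
    [0,-4.3,2,0,0],
    [0,-4.3,2,0,0],
    [0,-4.3,2,0,0],
    [0,-4.3,2,0,0],
    [0,-4.3,2,0,0],
    [0,-4.3,2,0,0],
    [0,-4.3,2,0,0],
  ],
)

```text
time: 5.3
eef_pos: [0.5239, -0.2798, 0.1978]
tcp_rot: [0.15, 0.692, -0.149, 0.69]
contact_force: [1.2, 0.2, 0.2]
opening: -0.001
```

Emit:
drive_tool(
  steps=[
    [0,0,0,0,0],
    [0,0,0,0,0],
    [0,0,0,0,0],
  ],
)

```text
time: 5.6
eef_pos: [0.5244, -0.277, 0.198]
tcp_rot: [0.15, 0.692, -0.149, 0.69]
contact_force: [0.3, -0.0, -0.2]
opening: -0.0
```

```bash
python3 - <<'E'
from h import *
go([.5258,-.283,.094])
E
```

```text
t 5.6 pos [ 0.52439403 -0.27700169  0.1979793 ] F [ 0.26659464 -0.00075528 -0.15678533] open -0.00018285296606672914
tool shift cm [10.39668671 -0.49612142  0.39909731]
```

Emit:
drive_tool(
  steps=[
    [0,-0.5,0.4,0,0],
    [2.5,0,0,0,0],
    [2.5,0,0,0,0],
    [2.5,0,0,0,0],
    [1.5,0,0,0,0],
    [1,0,0,0,0],
    [0.4,0,0,0,0],
    [0,0,0,0,0],
    [0,0,0,0,0],
  ],
)

```text
time: 6.5
eef_pos: [0.5272, -0.2849, 0.0962]
tcp_rot: [0.149, 0.69, -0.15, 0.692]
contact_force: [0.3, -0.3, -0.1]
opening: 0.001
```

```bash
python3 - <<'E'
from h import *
go([.5258,-.283,.094])
a=read_camera("scene")["frame"][90:210,190:290,::-1];b=read_camera("top")["frame"][160:280,360:460,::-1]
cv2.imwrite("pics/p4.png",cv2.resize(np.hstack([a,np.clip(b*1.6,0,255).astype('uint8')]),None,fx=4,fy=4,interpolation=cv2.INTER_CUBIC))
E
```

```text
t 6.5 pos [ 0.52715192 -0.28491979  0.09622813] F [ 0.34945376 -0.32633771 -0.10860635] open 0.001179265581290811
tool shift cm [ 0.22233003  0.11894576 -0.2029772 ]
```

View pics/p4.png

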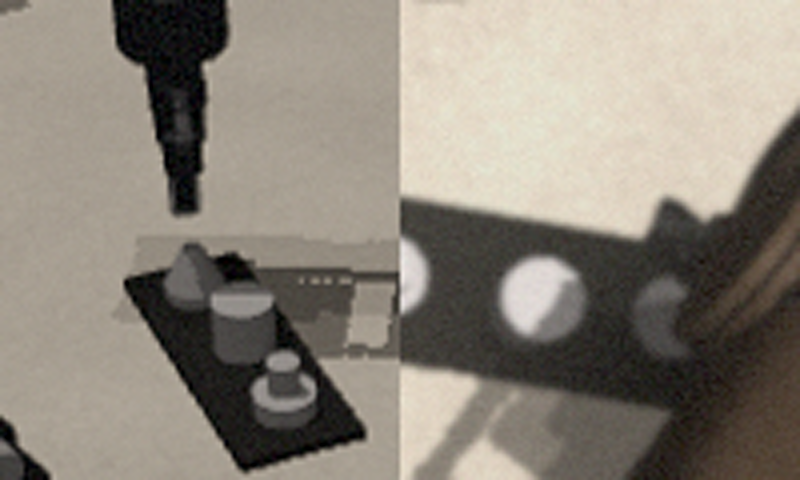

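The fingertips are about 2.7 cm above the tapered cap, some 2 mm off centre, and the caps are undisturbed. I'll make a small correction and hold.

Emit:
drive_tool(
  steps=[
    [0.3,0.1,-0.2,0,0],
    [0,0,0,0,0],
    [0,0,0,0,0],
    [0,0,0,0,0],
    [0,0,0,0,0],
    [0,0,0,0,0],
    [0,0,0,0,0],
    [0,0,0,0,0],
    [0,0,0,0,0],
    [0,0,0,0,0],
  ],
)

```text
time: 7.6
eef_pos: [0.525, -0.2827, 0.092]
tcp_rot: [0.15, 0.691, -0.15, 0.691]
contact_force: [-0.5, 0.5, 0.8]
opening: -0.004
```

Emit:
drive_tool(
  steps=[
    [0,0,0,0,0],
    [0,0,0,0,0],
    [0,0,0,0,0],
    [0,0,0,0,0],
    [0,0,0,0,0],
    [0,0,0,0,0],
    [0,0,0,0,0],
    [0,0,0,0,0],
    [0,0,0,0,0],
    [0,0,0,0,0],
  ],
)

```text
time: 8.6
eef_pos: [0.525, -0.2827, 0.092]
tcp_rot: [0.15, 0.691, -0.15, 0.691]
contact_force: [-0.1, -0.1, -0.3]
opening: 0.002
```

Emit:
drive_tool(
  steps=[
    [0,0,0,0,0],
    [0,0,0,0,0],
    [0,0,0,0,0],
    [0,0,0,0,0],
    [0,0,0,0,0],
    [0,0,0,0,0],
    [0,0,0,0,0],
    [0,0,0,0,0],
    [0,0,0,0,0],
    [0,0,0,0,0],
  ],
)

```text
time: 9.6
eef_pos: [0.525, -0.2827, 0.092]
tcp_rot: [0.15, 0.691, -0.15, 0.691]
contact_force: [-0.4, -0.1, 0.6]
opening: -0.002
```

Emit:
drive_tool(
  steps=[
    [-2,0,0,0,0],
    [-4,0,0,0,0],
    [-4,0,0,0,0],
    [-1,0,0,0,0],
    [0,0,0,0,0],
  ],
)

```text
time: 10.1
eef_pos: [0.5262, -0.2836, 0.2048]
tcp_rot: [0.149, 0.689, -0.151, 0.693]
contact_force: [-0.2, -0.2, 0.5]
opening: -0.001
```

Emit:
drive_tool(
  steps=[
    [0,4.3,-2,0,0],
    [0,4.3,-2,0,0],
    [0,4.3,-2,0,0],
    [0,4.3,-2,0,0],
    [0,4.3,-2,0,0],
    [0,4.3,-2,0,0],
    [0,4.3,-2,0,0],
    [0,4.3,-2,0,0],
    [0,4.3,-2,0,0],
    [0,4.3,-2,0,0],
  ],
)

```text
time: 11.1
eef_pos: [0.5193, 0.1932, 0.1993]
tcp_rot: [0.149, 0.692, -0.15, 0.69]
contact_force: [0.8, -0.9, -0.3]
opening: 0.005
```

Emit:
drive_tool(
  steps=[
    [0,0,0,0,0],
    [0,0,0,0,0],
    [0,0,0,0,0],
  ],
)

```text
time: 11.4
eef_pos: [0.5202, 0.1907, 0.2003]
tcp_rot: [0.149, 0.692, -0.15, 0.69]
contact_force: [0.0, 1.0, -1.0]
opening: 0.0
```

```bash
python3 - <<'E'
from h import *
go([.5209,.1962,.0862])
E
```

```text
t 11.4 pos [0.52022055 0.19072272 0.20025316] F [ 0.03695941  0.97924248 -0.99114857] open 5.1193108977404936e-05
tool shift cm [11.40456746  0.55007914 -0.13820212]
```

Emit:
drive_tool(
  steps=[
    [0,0.5,-0.2,0,0],
    [3,0,0,0,0],
    [3,0,0,0,0],
    [2.5,0,0,0,0],
    [1.5,0,0,0,0],
    [1,0,0,0,0],
    [0.4,0,0,0,0],
    [0,0,0,0,0],
    [0,0,0,0,0],
  ],
)

```text
time: 12.3
eef_pos: [0.5222, 0.197, 0.0893]
tcp_rot: [0.15, 0.69, -0.149, 0.692]
contact_force: [0.0, 0.5, 0.4]
opening: -0.001
```

Emit:
drive_tool(
  steps=[
    [0.4,0,0,0,0],
    [0.4,0,0,0,0],
    [0.3,0,0,0,0],
    [0.2,0,0,0,0],
    [0.1,0,0,0,0],
    [0,0,0,0,0],
    [0,0,0,0,0],
  ],
)

```text
time: 13.0
eef_pos: [0.5218, 0.197, 0.0747]
tcp_rot: [0.15, 0.691, -0.15, 0.691]
contact_force: [-0.2, -0.1, 5.2]
opening: 0.001
```

Emit:
drive_tool(
  steps=[
    [0.2,0,0,0,0],
    [0.1,0,0,0,0],
    [0,0,0,0,0],
  ],
)

```text
time: 13.3
eef_pos: [0.522, 0.1971, 0.0745]
tcp_rot: [0.149, 0.691, -0.15, 0.691]
contact_force: [-7.1, -1.4, 19.8]
opening: -0.002
```

The force rose to 20 N at the same stop height, so the second press is full. Now I'll lift clear.

Emit:
drive_tool(
  steps=[
    [-0.5,0,0,0,0],
    [-0.5,0,0,0,0],
    [-1,0,0,0,0],
    [-3,0,0,0,0],
    [-4,0,0,0,0],
    [-4,0,0,0,0],
    [0,4,-2.5,0,0],
    [0,4,-2.5,0,0],
    [0,4,-2.5,0,0],
    [0,4,-2.5,0,0],
  ],
)

```text
time: 14.3
eef_pos: [0.4955, 0.3852, 0.2005]
tcp_rot: [0.149, 0.691, -0.15, 0.691]
contact_force: [0.4, -0.1, -0.3]
opening: -0.0
```

Emit:
drive_tool(
  steps=[
    [0,0,0,0,0],
    [0,0,0,0,0],
    [0,0,0,0,0],
    [0,0,0,0,0],
  ],
)

```text
time: 14.7
eef_pos: [0.4967, 0.3826, 0.2007]
tcp_rot: [0.15, 0.691, -0.151, 0.691]
contact_force: [0.3, -1.1, -1.0]
opening: -0.001
```

```bash
python3 - <<'E'
from h import *
s=readout.get_state();print(s["eef_pos"],s["contact_force"],abs(s["dq"]).max())
cv2.imwrite("pics/s5.png",read_camera("scene")["frame"][:,:,::-1])
E
```

```text
[0.49665136 0.38260452 0.20071841] [ 0.30000353 -1.10714148 -1.03228522] 0.005489304886001123
```

View pics/s5.png

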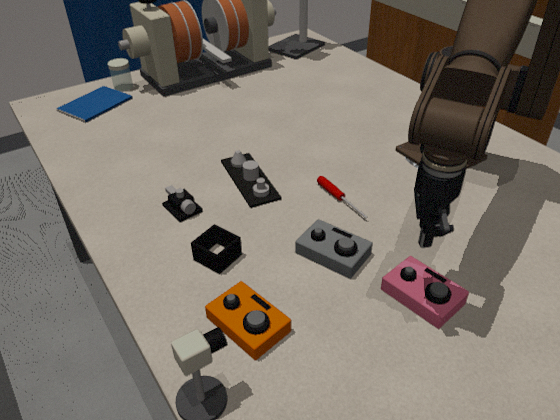

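The caps (239,157; 251,170; 261,188), screwdriver and grey box (334,247) are unmoved. The large button is up at (346,245), and the arm is clear and at rest.

```bash
python3 -c "
from plant import sign_off
print(sign_off())"
```

```text
the job is handed in; nothing more can be done
None
```

I did the job in the order asked and handed it in at about 15 s of the 51 s allowed; sign-off gives no verdict.

- **First press:** I pressed the grey box's larger button with the fingers shut until the force rose stiffly to 17 N, then let it go. The force fell off like a spring as I lifted, which fits a full press.
- **Pointing:** I held the shut fingertips over the tapered cap for about 3 s. They were about 2.3 cm above its top and within about 1 mm of the centre by my measurement.
- **Second press:** I pressed the same button again; it stopped at the same height with 20 N. I then lifted away and moved clear to the side.

**Last checks:** The final picture shows the button up, the caps and other objects where they were, and the arm at rest. The force on the tool was only about 1.5 N, as small as the readings when nothing is touched.

**Disagreement:** The button top felt about 3 mm higher by touch than it had measured from the cameras. If that is a tool-length error, the gap over the cap was nearer 2 cm, which is still within the asked range.

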